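Scoop softener salt tablets from the tub into the glass jar

ROBOT

A 7-joint arm with a two-finger parallel gripper is mounted at the origin on the work surface. World frame = base frame: x ahead of the robot, y to its left, z up, the work surface at z = 0. Lengths are in m, angles in rad, forces in N, time in s.
With the tool pointing down it reaches from about 0.4 to 0.75 m from the base axis. Payload 19.5 kg.
Tool frame: the origin (TCP) lies on the centre line of the jaws, within the pads' length; the fingertips stand 22 mm ahead of it and the grasp point (between the pads) lies 3 mm ahead of it (arm.tip_extent is the distance from the TCP to the fingertips, in m); z points along the fingers, y is the line along which they close (so a half turn about z gives the same grasp; the last joint's range is limited). The gripper opens to 85 mm and grips with 20 to 120 N. Pads are 22 mm wide; open, the fingers measure 114 mm over their backs; the gripper's body (76 mm by 85 mm) begins 54 mm behind the grasp point. The pads swing forward as they close: fully open they stand 13 mm farther back than shut.
Start: joints at [-1.257, 0.707, -0.028, 1.485, 0.022, 0.951, -0.075], TCP at [0.2, 0.539, 0.253] pointing down, gripper open.
Joint ranges: [-2.71, 2.71], [-0.32, 2.16], [-1.57, 1.52], [0, 2.45], [-1.46, 4.6], [0, 2.02], [-2.83, 2.83]. Speed limits (rad/s): [1.89, 1.89, 2.57, 2.57, 3.01, 3.01, 3.01].

INTERFACE

Orientations are given as a unit quaternion [w, x, y, z].
In Python, from plant import arm gives the robot as it stands.
- The arm moves only by the shell command python3 -m crank 'ROWS' [OPENING] [FORCE]. ROWS is a JSON object of lists of equal length, an entry for each row: "delta_pos": the shift along the tool's x, y, z in mm, a list of three; "dr": the turn, a rotation vector about the tool's x, y, z in degrees, a list of three. A call has 1 to 10 rows; each row is the pose to reach, as a shift and turn from the pose commanded when the call began, along the tool's axes at that moment; what a row does not reach only later rows make up. A row lasts 1/10 s, in which the tool goes at most 50 mm and 8.59 degrees, less where a joint would pass 70% of its speed; a pose out of reach is approached as far as the arm can. A call with a gripper value outside its range is refused whole. OPENING is the opening, from 0 (shut) to 1 (fully open), set as the call begins (- or left out, the last holds). The fingers move at their own pace and stop on an object; FORCE is the grip in N (left out, the last holds). Time passes only in rows, so rows that repeat a pose let the fingers close. It gives the time, the measured TCP pose, the force, the opening and the grip force at its end, in the units of the state.
- arm.read_state(): the state, without advancing time (a new reading comes with each control period).
- arm.grab_frame(name): name is "scene" or "top"; returns a dict with "img" (480x640x3 uint8, blue, green, red), "K" (3x3 intrinsics, pixels), "dist_coeffs" ([k1, k2, p1, p2, k3] as OpenCV has them; the pictures are not rectified), "rvec" (rotation vector, rad) and "tvec" (3), from world to camera coordinates, as OpenCV has them. Camera axes: x right, y down, z forward; pixel columns grow to the right and rows downward; lengths in m; the calibration is good to about 2 mm. A picture is of the moment at which its call begins. There is no depth.
- arm.close_job(): hands the job in; it is judged then, once.
The state is a dict: "time": time; "q": joint angles; "qvel": joint speeds; "joint_efforts": joint torques, N m; "eef_pos": TCP position; "eef_rot": TCP orientation; "contact_force": force on the tool from outside, world axes, zero at the start; "torque": the same for the moment, N m; "width": finger opening in m; "gripper_force": force on a finger pad.
Only numpy, scipy, OpenCV 4.12 (cv2) and the standard library are available. Lean on these libraries where they do the work, as an engineer would, in place of code of your own. Each camera call takes 0.05 s, during which the arm holds its last target. There are 200 camera calls.

TASK

Use the blue scoop to move at least four of the five white salt tablets from the grey tub into the open glass jar, without touching the tablets with the fingers and without spilling any: one that you leave must stay in the tub. Be gentle with the jar, which stays standing where it is, and leave the other things alone. Finish by laying the scoop down flat, right way up, on the floor of the drip tray.

Things in the scene. Friction and masses are not known exactly. Their poses are not given: they have to be found in the camera images.
- scoop: blue plastic scoop, about 0.12 kg, lying flat, mouth roughly to +y. Origin under the middle of its flat bowl, x out of the open mouth, z up. Bowl 100 mm long (x -50 to 50), 72 wide, floor 2.5 thick; back wall and rear half of sides 38 high, sides fall to 14 and end 14 short of the front edge
- scoop_grip (a point): point to grip, at (-96, 0, 90) mm in the scoop's frame, on its straight flat-sided handle, which is 22 mm wide (along y), 18 mm thick and rises backwards at 50 degrees from (-46, 0, 30) to its end at (-123, 0, 122) mm
- scoop_lip (a point): middle of the front edge of the scoop's floor, at (50, 0, 0) mm in the scoop's frame
- tub: grey open tub of tablets, fixed. Origin under its centre; x from its low front to its far wall (roughly world +y), z up. Inner floor 12 mm up, flat from x = -125 to 125 mm; 88 mm wide inside; side walls 5 mm thick, tops at 52 mm, beyond x = 51 mm at 78 mm; low front wall top at 27 mm; the far wall slopes outwards from x = 125 mm at the floor to about 166 mm at its top (78 mm up)
- jar: open round greenish glass jar, loose, 124 mm across outside and 116 mm inside, 90 mm high, inner floor 6 mm; origin under its centre, z up; about 0.65 kg
- jar_mouth (a point): centre of the jar's mouth, level with its rim, 90 mm above its origin
- tray: galvanised steel drip tray, 600 by 1200 mm (x by y) with a 16 mm rim, fixed; origin under its centre; its floor, on which everything stands, is 4 mm above the origin
- tablet0: white water-softener salt tablet, round pillow shape 27 mm across and 20 mm thick with bevelled edges, smooth, 16 g; origin at its centre; it starts flat in the far part of the tub
- tablet1: white water-softener salt tablet, round pillow shape 27 mm across and 20 mm thick with bevelled edges, smooth, 16 g; origin at its centre; it starts flat in the far part of the tub
- tablet2: white water-softener salt tablet, round pillow shape 27 mm across and 20 mm thick with bevelled edges, smooth, 16 g; origin at its centre; it starts flat in the far part of the tub
- tablet3: white water-softener salt tablet, round pillow shape 27 mm across and 20 mm thick with bevelled edges, smooth, 16 g; origin at its centre; it starts flat in the far part of the tub
- tablet4: white water-softener salt tablet, round pillow shape 27 mm across and 20 mm thick with bevelled edges, smooth, 16 g; origin at its centre; it starts flat in the far part of the tub
- canister: closed paper-labelled can, 84 mm across, 100 mm high; origin under its centre; leave alone
- jar_lid: the jar's twist lid, a steel disc 128 mm across and 18 mm high, lying flat; origin under its centre; leave alone
- brush: wooden-handled scrub brush, about 200 mm long and 38 mm high, lying on its bristles; origin about its middle; leave alone
- cleaner: closed bottle with a red cap, 72 mm across, 190 mm high; origin under its centre; leave alone
- mug: blue mug, 80 mm across, 90 mm high; origin under its centre; leave alone

How it is judged:
On the way:
1. at least one tablet rides in the raised scoop, clear of the tub (((x of tablet0 in the frame of scoop between -0.05 and 0.05 m and y of tablet0 in the frame of scoop between -0.036 and 0.036 m and z of tablet0 in the frame of scoop between 0 and 0.05 m and height (world z) of tablet0 above 0.11 m) or (x of tablet1 in the frame of scoop between -0.05 and 0.05 m and y of tablet1 in the frame of scoop between -0.036 and 0.036 m and z of tablet1 in the frame of scoop between 0 and 0.05 m and height (world z) of tablet1 above 0.11 m) or (x of tablet2 in the frame of scoop between -0.05 and 0.05 m and y of tablet2 in the frame of scoop between -0.036 and 0.036 m and z of tablet2 in the frame of scoop between 0 and 0.05 m and height (world z) of tablet2 above 0.11 m) or (x of tablet3 in the frame of scoop between -0.05 and 0.05 m and y of tablet3 in the frame of scoop between -0.036 and 0.036 m and z of tablet3 in the frame of scoop between 0 and 0.05 m and height (world z) of tablet3 above 0.11 m) or (x of tablet4 in the frame of scoop between -0.05 and 0.05 m and y of tablet4 in the frame of scoop between -0.036 and 0.036 m and z of tablet4 in the frame of scoop between 0 and 0.05 m and height (world z) of tablet4 above 0.11 m))), for 0.2 s.
At the end, for the whole second after the job is handed in: At least four of the five tablets lie inside the jar below its rim, the fifth is there too or still in the tub, all at rest; the jar stands upright on the tray; the scoop lies flat (7 degrees), right way up, released, on the drip tray's floor (origin within 6 mm of it) ((((horizontal distance between tablet0 and jar below 0.058 m and z of tablet0 in the frame of jar between 0 and 0.092 m) and (horizontal distance between tablet1 and jar below 0.058 m and z of tablet1 in the frame of jar between 0 and 0.092 m) and (horizontal distance between tablet2 and jar below 0.058 m and z of tablet2 in the frame of jar between 0 and 0.092 m) and (horizontal distance between tablet3 and jar below 0.058 m and z of tablet3 in the frame of jar between 0 and 0.092 m)) or ((horizontal distance between tablet0 and jar below 0.058 m and z of tablet0 in the frame of jar between 0 and 0.092 m) and (horizontal distance between tablet1 and jar below 0.058 m and z of tablet1 in the frame of jar between 0 and 0.092 m) and (horizontal distance between tablet2 and jar below 0.058 m and z of tablet2 in the frame of jar between 0 and 0.092 m) and (horizontal distance between tablet4 and jar below 0.058 m and z of tablet4 in the frame of jar between 0 and 0.092 m)) or ((horizontal distance between tablet0 and jar below 0.058 m and z of tablet0 in the frame of jar between 0 and 0.092 m) and (horizontal distance between tablet1 and jar below 0.058 m and z of tablet1 in the frame of jar between 0 and 0.092 m) and (horizontal distance between tablet3 and jar below 0.058 m and z of tablet3 in the frame of jar between 0 and 0.092 m) and (horizontal distance between tablet4 and jar below 0.058 m and z of tablet4 in the frame of jar between 0 and 0.092 m)) or ((horizontal distance between tablet0 and jar below 0.058 m and z of tablet0 in the frame of jar between 0 and 0.092 m) and (horizontal distance between tablet2 and jar below 0.058 m and z of tablet2 in the frame of jar between 0 and 0.092 m) and (horizontal distance between tablet3 and jar below 0.058 m and z of tablet3 in the frame of jar between 0 and 0.092 m) and (horizontal distance between tablet4 and jar below 0.058 m and z of tablet4 in the frame of jar between 0 and 0.092 m)) or ((horizontal distance between tablet1 and jar below 0.058 m and z of tablet1 in the frame of jar between 0 and 0.092 m) and (horizontal distance between tablet2 and jar below 0.058 m and z of tablet2 in the frame of jar between 0 and 0.092 m) and (horizontal distance between tablet3 and jar below 0.058 m and z of tablet3 in the frame of jar between 0 and 0.092 m) and (horizontal distance between tablet4 and jar below 0.058 m and z of tablet4 in the frame of jar between 0 and 0.092 m))) and ((horizontal distance between tablet0 and jar below 0.058 m and z of tablet0 in the frame of jar between 0 and 0.092 m) or (x of tablet0 in the frame of tub between -0.13 and 0.17 m and y of tablet0 in the frame of tub between -0.05 and 0.05 m and z of tablet0 in the frame of tub below 0.08 m)) and ((horizontal distance between tablet1 and jar below 0.058 m and z of tablet1 in the frame of jar between 0 and 0.092 m) or (x of tablet1 in the frame of tub between -0.13 and 0.17 m and y of tablet1 in the frame of tub between -0.05 and 0.05 m and z of tablet1 in the frame of tub below 0.08 m)) and ((horizontal distance between tablet2 and jar below 0.058 m and z of tablet2 in the frame of jar between 0 and 0.092 m) or (x of tablet2 in the frame of tub between -0.13 and 0.17 m and y of tablet2 in the frame of tub between -0.05 and 0.05 m and z of tablet2 in the frame of tub below 0.08 m)) and ((horizontal distance between tablet3 and jar below 0.058 m and z of tablet3 in the frame of jar between 0 and 0.092 m) or (x of tablet3 in the frame of tub between -0.13 and 0.17 m and y of tablet3 in the frame of tub between -0.05 and 0.05 m and z of tablet3 in the frame of tub below 0.08 m)) and ((horizontal distance between tablet4 and jar below 0.058 m and z of tablet4 in the frame of jar between 0 and 0.092 m) or (x of tablet4 in the frame of tub between -0.13 and 0.17 m and y of tablet4 in the frame of tub between -0.05 and 0.05 m and z of tablet4 in the frame of tub below 0.08 m)) and angle between jar's own z axis and vertical below 0.1 rad and height (world z) of jar below 0.009 m and angle between scoop's own z axis and vertical below 0.12 rad and height (world z) of scoop below 0.01 m and linear speed of scoop below 0.02 m/s and x of scoop in the frame of tray between -0.29 and 0.29 m and y of scoop in the frame of tray between -0.59 and 0.59 m and linear speed of each of tablet0, tablet1, tablet2, tablet3, tablet4 below 0.03 m/s); the robot touches nothing.
It fails at once if a salt tablet is touched with the fingers (contact force between the fingers and tablet0 above 0.3 N or contact force between the fingers and tablet1 above 0.3 N or contact force between the fingers and tablet2 above 0.3 N or contact force between the fingers and tablet3 above 0.3 N or contact force between the fingers and tablet4 above 0.3 N).
It fails at once if the glass jar is shoved more than 40 mm or tipped (distance of jar from where it was at the start of the episode above 0.04 m or angle between jar's own z axis and vertical above 0.35 rad).
It fails at once if the scoop or the arm knocks the glass jar hard (over 30 N) (contact force between any of scoop, the arm, the fingers and jar above 30 N).
It fails at once if a bystander is pushed more than 30 mm (distance of any of canister, jar_lid, brush, cleaner, mug from where it was at the start of the episode above 0.03 m).
It also fails if it takes over 64 s, if anything falls off the work surface, if the arm or the gripper's body presses on something with over 40 N, if the wrist force passes 120 N, or if a joint passes its speed limit or range.

## Working session

There is one attempt and no reset: what is moved stays moved. The work goes in short steps, Python scripts to look and compute and a shell command to move; the robot and the scene stay as the last step left them, time stands still between calls to the robot, and variables do not carry over. Pictures are saved under pics/ and viewed, at most 10 in all, crops included, and the job is handed in when it is done.

```bash
ls; mkdir -p pics; python3 - <<'E'
from plant import arm
import cv2,pickle
d={}
for n in("scene","top"):
    f=arm.grab_frame(n);d[n]=f;cv2.imwrite(f"pics/{n}0.png",f["img"])
    print(n,f["K"],f["dist_coeffs"],f["rvec"],f["tvec"])
pickle.dump(d,open("f0.pkl","wb"))
s=arm.read_state();print(s)
E
```

```text
pics
scene [[481.3300387    0.         324.90092532]
 [  0.         481.3300387  249.37368115]
 [  0.           0.           1.        ]] [-0.07133666  0.          0.          0.          0.        ] [ 2.02028213  1.11573889 -0.55145695] [-0.3970546  -0.19702266  1.61883566]
top [[557.11826885   0.         325.59250436]
 [  0.         557.11826885 245.23394482]
 [  0.           0.           1.        ]] [-0.06682015  0.          0.          0.          0.        ] [ 2.14842328 -2.06911616  0.22878043] [0.08284623 0.58077674 1.15586774]
{'time': 0.1, 'q': array([-1.25672303,  0.70699432, -0.02764668,  1.48494281,  0.02201841,
        0.95089392, -0.07551069]), 'qvel': array([ 0.00099893, -0.00115995, -0.00087896, -0.00117331,  0.00150061,
       -0.00065947,  0.00159751]), 'joint_efforts': array([ 1.51160497e-03, -8.84282184e+01,  1.23626668e+00, -2.36454087e+01,
        1.70219829e-02,  5.08897647e-03, -4.86260205e-07]), 'eef_pos': array([0.20019845, 0.53880115, 0.25290283]), 'eef_rot': array([-7.13677711e-05,  1.76939274e-01,  9.84221659e-01, -4.62282641e-04]), 'contact_force': array([-0.6957088 ,  0.35824645,  0.28752081]), 'torque': array([-0.0035529 , -0.02057878,  0.01214109]), 'gripper_force': 0.0, 'width': 0.08565958287647765}
```

View pics/scene0.png

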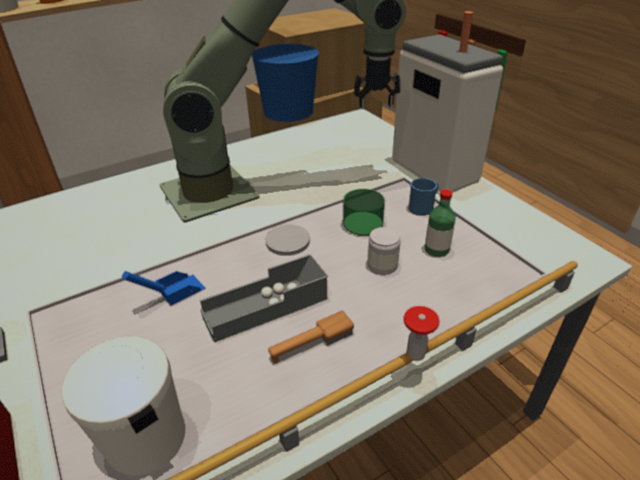

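View pics/top0.png

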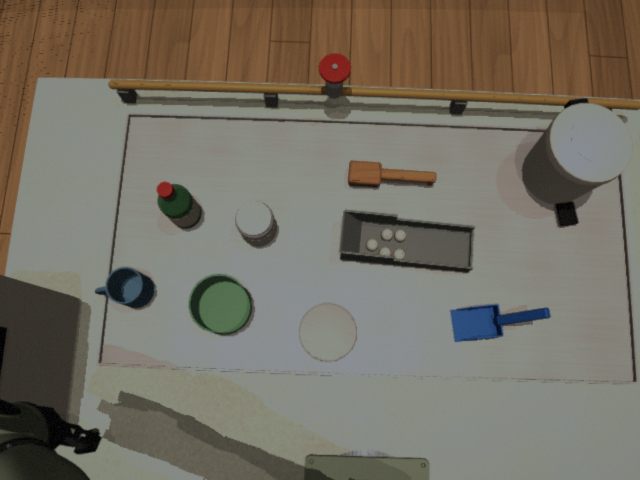

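The top view shows the scoop bowl near (475,323) with its handle running to (550,313), the tub at (343–473, 210–270) with five tablets near (385,243), and the jar at (220,305). +y runs image-left and +x image-up.

```bash
cat > h.py <<'E'
import numpy as np,cv2
from scipy.spatial.transform import Rotation as R
def ray(f,px,z):
    n=cv2.undistortPoints(np.float64(px).reshape(-1,1,2),f["K"],f["dist_coeffs"])[:,0]
    M=cv2.Rodrigues(np.float64(f["rvec"]))[0];t=np.ravel(f["tvec"]);c=-M.T@t
    d=np.c_[n,np.ones(len(n))]@M; s=(z-c[2])/d[:,2]
    return c+d*s[:,None]
def proj(f,P): return cv2.projectPoints(np.float64(P).reshape(-1,1,3),np.float64(f["rvec"]),np.float64(f["tvec"]),f["K"],f["dist_coeffs"])[0][:,0]
def blobs(f,lo,hi,roi,amin=15):
    x0,y0,x1,y1=roi;h=cv2.cvtColor(f["img"],cv2.COLOR_BGR2HSV)[y0:y1,x0:x1]
    m=cv2.inRange(h,lo,hi);c=cv2.findContours(m,cv2.RETR_EXTERNAL,cv2.CHAIN_APPROX_NONE)[0]
    return [k+[x0,y0] for k in c if cv2.contourArea(k)>=amin]
E
python3 - <<'E'
import pickle;from h import *
d=pickle.load(open("f0.pkl","rb"));f=d["top"]
print("cam",ray(f,[[320,240]],0.0))
for k in blobs(f,(100,120,40),(130,255,255),(430,290,570,350),60):
    print("scoop",cv2.minAreaRect(k),cv2.approxPolyDP(k,2.5,True)[:,0].tolist())
for n,roi,roi2 in(("top",(355,220,415,265),0),("scene",(255,275,305,310),0)):
    for k in blobs(d[n],(0,0,150),(180,70,255),roi,5):
        m=k.mean((0,1));print(n,"tab",m,cv2.contourArea(k),ray(d[n],[m],0.026).round(3))
for k in blobs(f,(45,60,30),(85,255,255),(180,265,260,345),200):
    e=cv2.fitEllipse(k);print("jar",e,ray(f,[e[0]],0.09))
def up(im,r,s): return cv2.resize(im[r[1]:r[3],r[0]:r[2]],None,fx=s,fy=s,interpolation=cv2.INTER_CUBIC)
a=up(f["img"],(330,200,490,280),5);b=up(f["img"],(430,290,590,350),4)
c=up(f["img"],(180,260,240,340),4)
o=np.zeros((600,800,3),np.uint8);o[:400*1]=a[:400]
b=up(f["img"],(440,295,560,350),3.6);o[400:400+b.shape[0],:b.shape[1]]=b
cv2.imwrite("pics/crop0.png",o)
E
```

```text
cam [[0.60263093 0.11809883 0.        ]]
scoop ((500.707763671875, 319.6615295410156), (32.497100830078125, 97.24323272705078), 82.87498474121094) [[451, 311], [455, 340], [499, 336], [504, 323], [549, 316], [547, 308], [500, 315], [497, 305]]
scene tab [272.85714286 300.47619048] 33.5 [[ 0.61  -0.06   0.026]]
scene tab [281.4 297. ] 9.0 [[ 0.611 -0.037  0.026]]
scene tab [266.125      290.54166667] 51.0 [[ 0.57  -0.059  0.026]]
scene tab [291.33333333 285.47619048] 32.5 [[0.588 0.004 0.026]]
scene tab [278.04545455 286.54545455] 48.0 [[ 0.573 -0.027  0.026]]
scene tab [260.2        276.63333333] 36.0 [[ 0.515 -0.048  0.026]]
jar ((219.7978057861328, 304.2112121582031), (57.49887466430664, 61.905914306640625), 112.7977294921875) [[0.43659745 0.32099465 0.09      ]]
```

View pics/crop0.png

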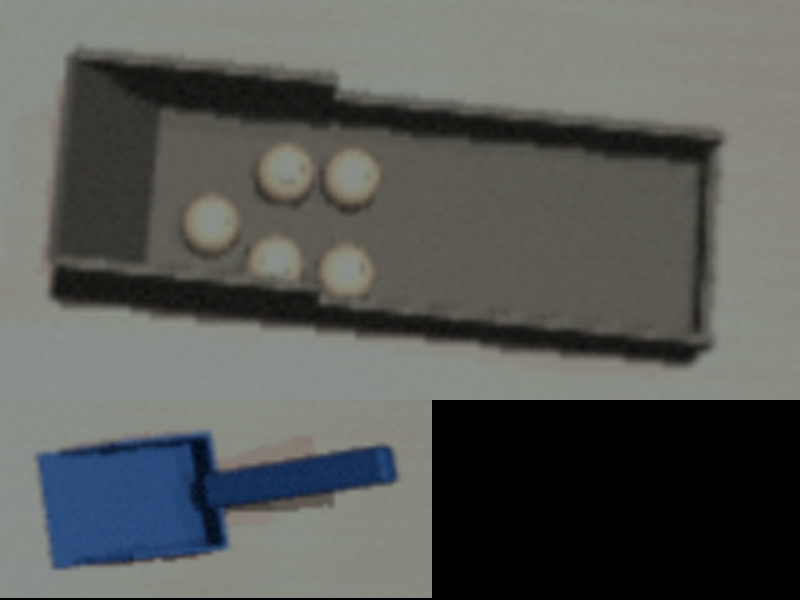

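```bash
python3 - <<'E'
import pickle;from h import *
d=pickle.load(open("f0.pkl","rb"));f=d["top"]
M=cv2.Rodrigues(f["rvec"])[0];print("campos",-M.T@np.ravel(f["tvec"]))
P=lambda p,z:ray(f,p,z).round(4).tolist()
a=lambda *p:[[330+x/5-.4,200+y/5-.4] for x,y in p]
b=lambda *p:[[440+x/3.6-.36,295+(y-400)/3.6-.36] for x,y in p]
print("tabs",P(a((286,173),(351,177),(211,223),(276,260),(347,270)),.030))
print("floor upper edge",P(a((160,108),(698,160)),.016),"far edge",P(a((160,108),(149,262)),.016))
print("front edge floor",P(a((698,160),(692,335)),.016))
print("lower wall top inner?",P(a((330,300),(690,338)),.056),P(a((60,262),(315,288)),.082))
print("top far corners",P(a((70,50),(52,262)),.082), "step upper", P(a((335,75)),.082),P(a((335,95),(718,132)),.056))
print("lip",P(b((38,455),(54,568)),.0055),"back top",P(b((210,433),(226,548)),.042),"handle end",P(b((392,448),(396,480)),.124), "handle start",P(b((205,487)),.04))
E
```

```text
campos [0.31826233 0.10198593 1.25239902]
tabs [[0.615, -0.0325, 0.03], [0.6143, -0.062, 0.03], [0.5906, 0.001, 0.03], [0.5747, -0.0286, 0.03], [0.5714, -0.0605, 0.03]]
floor upper edge [[0.6469, 0.0242, 0.016], [0.632, -0.2238, 0.016]] far edge [[0.6469, 0.0242, 0.016], [0.5745, 0.0276, 0.016]]
front edge floor [[0.632, -0.2238, 0.016], [0.5501, -0.2196, 0.016]]
lower wall top inner? [[0.5523, -0.0497, 0.056], [0.5413, -0.2083, 0.056]] [[0.5594, 0.0697, 0.082], [0.5522, -0.0399, 0.082]]
top far corners [[0.6539, 0.0683, 0.082], [0.5593, 0.0732, 0.082]] step upper [[0.6472, -0.0476, 0.082]] [[0.6453, -0.051, 0.056], [0.635, -0.2225, 0.056]]
lip [[0.4517, -0.1805, 0.0055], [0.3822, -0.19, 0.0055]] back top [[0.4647, -0.278, 0.042], [0.3955, -0.2861, 0.042]] handle end [[0.4496, -0.3575, 0.124], [0.4315, -0.359, 0.124]] handle start [[0.432, -0.2747, 0.04]]
```

```bash
cat >> h.py <<'E'
ST=np.array([.596,-.098,.004]);TY=np.radians(86.4)   # tub
SC=np.array([.4236,-.2349,.004]);SY=np.radians(97.6) # scoop
GT=20 # grasp tilt
def toolR(yaw,pitch):
    "tool orientation; yaw = heading of tool x, pitch deg: + tilts tool z towards heading"
    c,s=np.cos(yaw),np.sin(yaw)
    return R.from_matrix(np.array([[c,s,0],[s,-c,0],[0,0,-1.]]))*R.from_euler('y',pitch,degrees=True)
def cur():
    from plant import arm
    s=arm.read_state();q=s["eef_rot"];return np.array(s["eef_pos"]),R.from_quat([q[1],q[2],q[3],q[0]]),s
def delta(p,Rt,frm=None):
    p0,R0=frm or cur()[:2]
    print("dpos",(R0.inv().apply(p-p0)*1e3).round(1).tolist(),"dr",np.degrees((R0.inv()*Rt).as_rotvec()).round(2).tolist(),"| norm",round(np.linalg.norm(p-p0)*1e3),round(np.degrees((R0.inv()*Rt).magnitude()),1))
E
python3 - <<'E'
from h import *
from plant import arm
print([a for a in dir(arm) if a[0]!='_'],arm.tip_extent)
p0,R0,s=cur()
Rg=toolR(SY,GT);x=np.array([np.cos(SY),np.sin(SY),0])
g=SC-.096*x+[0,0,.09];z=Rg.as_matrix()[:,2]
G=g-.003*z; pre=G-.11*z
print(G,pre)
W=np.array([.5,.05,.30])
delta(W,toolR(np.radians(100),0)); delta(pre,Rg,(W,toolR(np.radians(100),0)))
E
```

```text
['PlanningError', 'close_job', 'grab_frame', 'read_state', 'tip_extent'] 0.022
[ 0.43643232 -0.33107374  0.09681908] [ 0.44140809 -0.36836546  0.20018527]
dpos [-451.3, -353.8, -46.8] dr [-0.05, 0.03, 59.62] | norm 575 59.6
dpos [-401.8, -130.4, 99.8] dr [-0.42, 20.0, 2.38] | norm 434 20.1
```

```bash
python3 -m crank '{"delta_pos":[[-50,-35,-5],[-100,-70,-10],[-150,-105,-15],[-190,-150,-20],[-230,-185,-25],[-275,-220,-30],[-320,-250,-35],[-360,-285,-40],[-400,-320,-45],[-440,-345,-47]],"dr":[[0,0,7],[0,0,14],[0,0,21],[0,0,28],[0,0,35],[0,0,42],[0,0,49],[0,0,55],[0,0,59],[0,0,60]]}' 1 
python3 - <<'E'
from h import *
Rg=toolR(SY,GT);x=np.array([np.cos(SY),np.sin(SY),0])
z=Rg.as_matrix()[:,2];G=SC-.096*x+[0,0,.09]-.003*z
delta(G-.11*z,Rg)
E
```

```text
time: 1.1
eef_pos: [0.4595, 0.1121, 0.2961]
eef_rot: [-0.0, 0.646, 0.763, -0.0]
contact_force: [0.6, 1.1, 0.0]
width: 0.0858
gripper_force: 0.0
dpos [-471.0, -96.8, 96.0] dr [-0.33, 20.0, 1.84] | norm 490 20.1
```

```bash
python3 -m crank '{"delta_pos":[[-47,-10,10],[-94,-20,20],[-141,-30,30],[-188,-40,40],[-235,-50,50],[-282,-60,60],[-330,-70,70],[-380,-80,80],[-425,-88,88],[-471,-97,96]],"dr":[[0,2,0],[0,4,0],[0,6,0],[0,8,1],[0,10,1],[0,12,1],[0,14,1],[0,16,2],[0,18,2],[0,20,2]]}' 
python3 - <<'E'
from h import *
Rg=toolR(SY,GT);x=np.array([np.cos(SY),np.sin(SY),0])
z=Rg.as_matrix()[:,2];G=SC-.096*x+[0,0,.09]-.003*z
print(cur()[2]["q"]);delta(G-.11*z,Rg);delta(G,Rg)
E
```

```text
time: 2.1
eef_pos: [0.4417, -0.3537, 0.202]
eef_rot: [-0.133, 0.649, 0.741, 0.113]
contact_force: [1.8, 0.1, 1.0]
width: 0.0856
gripper_force: 0.0
[ 0.71376799  0.8920745   0.0371999   1.30133438 -0.26148641  1.23743973
  0.99542077]
dpos [-14.3, -2.2, -3.2] dr [-0.33, -0.09, -0.08] | norm 15 0.3
dpos [-14.4, -1.6, 106.8] dr [-0.33, -0.09, -0.08] | norm 108 0.3
```

```bash
python3 -m crank '{"delta_pos":[[0,0,0],[0,0,0],[0,0,0]],"dr":[[0,0,0],[0,0,0],[0,0,0]]}' 
cat > d.py <<'E'
from h import *
Rg=toolR(SY,GT);x=np.array([np.cos(SY),np.sin(SY),0])
z=Rg.as_matrix()[:,2];G=SC-.096*x+[0,0,.09]-.003*z
delta(G-.11*z,Rg);delta(G,Rg)
from plant import arm
f=arm.grab_frame("top")
for k in blobs(f,(100,120,40),(130,255,255),(430,290,570,350),60): print(cv2.approxPolyDP(k,2.5,True)[:,0].tolist())
E
python3 d.py
```

```text
time: 2.4
eef_pos: [0.4426, -0.3506, 0.2026]
eef_rot: [-0.133, 0.648, 0.741, 0.112]
contact_force: [-0.0, 0.8, 0.9]
width: 0.0853
gripper_force: 0.0
dpos [-17.2, -3.6, -3.6] dr [-0.36, -0.02, -0.0] | norm 18 0.4
dpos [-17.2, -2.9, 106.4] dr [-0.36, -0.02, -0.0] | norm 108 0.4
[[549, 312], [542, 308], [501, 316], [496, 304], [452, 310], [455, 340], [499, 336], [504, 323], [548, 317]]
```

```bash
python3 -m crank '{"delta_pos":[[-17,-3,0],[-17,-3,30],[-17,-3,60],[-17,-3,80],[-17,-3,95],[-17,-3,106],[-17,-3,106],[-17,-3,106]],"dr":[[-0.4,0,0],[-0.4,0,0],[-0.4,0,0],[-0.4,0,0],[-0.4,0,0],[-0.4,0,0],[-0.4,0,0],[-0.4,0,0]]}' 
python3 - <<'E'
from d import *
cv2.imwrite("pics/pre.png",np.hstack([cv2.resize(f["img"][280:360,430:590],None,fx=2.4,fy=2.4),cv2.resize(arm.grab_frame("scene")["img"][250:330,90:250],None,fx=2.4,fy=2.4)]))
E
```

```text
time: 3.25
eef_pos: [0.4363, -0.3321, 0.0978]
eef_rot: [-0.13, 0.649, 0.741, 0.115]
contact_force: [0.2, -0.7, 0.9]
width: 0.0852
gripper_force: 0.0
dpos [0.5, 0.4, -108.8] dr [0.07, 0.05, -0.03] | norm 109 0.1
dpos [0.6, 0.2, 1.2] dr [0.07, 0.05, -0.03] | norm 1 0.1
[[451, 311], [455, 340], [499, 336], [504, 323], [545, 317], [542, 309], [542, 313], [535, 309], [500, 315], [497, 305]]
```

View pics/pre.png

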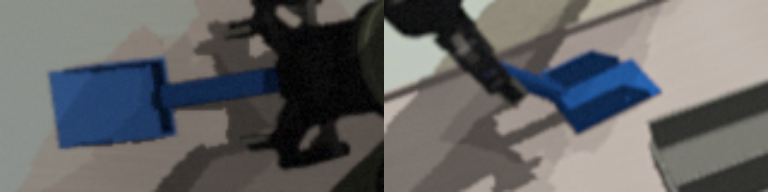

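The top view crop shows the fingers on either side of the handle, about (250,85) in the crop. The scene crop agrees. I'll close on the handle and lift.

```bash
python3 -m crank '{"delta_pos":[[0,0,1],[0,0,1],[0,0,1],[0,0,1],[0,0,1],[0,0,1],[0,0,1],[0,0,1]],"dr":[[0,0,0],[0,0,0],[0,0,0],[0,0,0],[0,0,0],[0,0,0],[0,0,0],[0,0,0]]}' 0 100
cat >> h.py <<'E'
def lipto(L,yaw,p=0,frm=None,show=True):
    h=np.array([np.cos(yaw),np.sin(yaw),0]);k=np.array([0,0,1.]);a=np.radians(p)
    xs=np.cos(a)*h+np.sin(a)*k;zs=-np.sin(a)*h+np.cos(a)*k
    Rt=toolR(yaw,GT+p);T=np.array(L)-.146*xs+.09*zs-.003*Rt.as_matrix()[:,2]
    if show: delta(T,Rt,frm)
    return T,Rt
def lipnow():
    p,Rt,s=cur();M=(Rt*R.from_euler('y',-GT,degrees=True)).as_matrix();xs=M[:,0];zs=-M[:,2]
    return p+.003*Rt.as_matrix()[:,2]+.146*xs-.09*zs,np.degrees(np.arctan2(xs[1],xs[0])),np.degrees(np.arcsin(xs[2]))
def tubpt(x,y,z):
    c,s=np.cos(TY),np.sin(TY);return ST+[c*x-s*y,s*x+c*y,z]
E
python3 - <<'E'
from h import *
print(lipnow(),cur()[2]["width"])
a=lipto(tubpt(-60,5,0)*0+tubpt(-.06,.005,.12),TY,0)
E
```

```text
time: 4.15
eef_pos: [0.4362, -0.3318, 0.0964]
eef_rot: [-0.13, 0.649, 0.741, 0.115]
contact_force: [0.7, -1.9, 5.1]
width: 0.0209
gripper_force: 97.6
(array([ 0.41704107, -0.1861119 ,  0.00346807]), np.float64(97.50945344661491), np.float64(-0.030234737863394694)) 0.02090663100675847
dpos [49.3, 144.3, -110.1] dr [-3.75, 0.02, 10.46] | norm 188 11.1
```

```bash
python3 -m crank '{"delta_pos":[[5,0,-15],[13,0,-37],[22,0,-60],[31,0,-85],[40,0,-108],[40,0,-108],[40,0,-108]],"dr":[[0,0,0],[0,0,0],[0,0,0],[0,0,0],[0,0,0],[0,0,0],[0,0,0]]}' 
python3 - <<'E'
from h import *
from plant import arm
print(lipnow(),cur()[2]["width"])
A=lipto(tubpt(-.015,.005,.11),TY,-2)
lipto(tubpt(-.015,.005,.022),TY,-2,A)
lipto(tubpt(-.015,.005,.012),TY,-2,A)
f=arm.grab_frame("top")
L=lipnow()[0]
for k in blobs(f,(100,120,40),(130,255,255),(400,270,600,380),60): print(cv2.approxPolyDP(k,2.5,True)[:,0].tolist())
y=np.radians(lipnow()[1]);w=np.array([-np.sin(y),np.cos(y),0])
print("pred lip corners",proj(f,[L+.036*w,L-.036*w]))
E
```

```text
time: 4.85
eef_pos: [0.4357, -0.331, 0.2111]
eef_rot: [-0.13, 0.649, 0.741, 0.115]
contact_force: [0.3, 0.2, -2.1]
width: 0.021
gripper_force: 97.9
(array([ 0.41649807, -0.18530102,  0.11823755]), np.float64(97.5213371953211), np.float64(-0.016382727375688758)) 0.021027821853907978
dpos [52.2, 153.9, 18.2] dr [-3.6, -1.98, 10.52] | norm 164 11.3
dpos [-27.2, 0.0, 83.7] dr [0.0, 0.0, 0.0] | norm 88 0.0
dpos [-30.3, 0.0, 93.2] dr [0.0, 0.0, 0.0] | norm 98 0.0
[[467, 338], [520, 333], [520, 320], [560, 315], [568, 306], [558, 304], [518, 311], [515, 299], [464, 305]]
pred lip corners [[467.45234601 339.62503648]
 [462.46159667 304.32721289]]
```

```bash
python3 -m crank '{"delta_pos":[[8,25,3],[18,55,6],[28,85,9],[38,115,13],[46,138,16],[52,154,18],[52,154,18],[52,154,18]],"dr":[[-0.6,-0.3,2],[-1.2,-0.7,4],[-2,-1,6],[-2.8,-1.5,8],[-3.3,-1.8,9.5],[-3.6,-2,10.5],[-3.6,-2,10.5],[-3.6,-2,10.5]]}' 
cat > e.py <<'E'
from h import *
L,y,p=lipnow();c,s=np.cos(TY),np.sin(TY);d=L-ST
print("lip in tub",np.round([c*d[0]+s*d[1],-s*d[0]+c*d[1],d[2]],4),"yaw",y-np.degrees(TY),"pitch",p, cur()[2]["contact_force"].round(1),cur()[2]["width"],cur()[2]["time"])
E
python3 e.py; python3 - <<'E'
from h import *
lipto(tubpt(-.015,.005,.022),TY,-2)
lipto(tubpt(-.015,.005,.012),TY,-2)
from plant import arm
f=arm.grab_frame("top");L,y,p=lipnow();y=np.radians(y);w=np.array([-np.sin(y),np.cos(y),0])
q=proj(f,[L+.036*w,L-.036*w]);print(q)
im=f["img"][195:285,330:490]
cv2.imwrite("pics/over.png",cv2.resize(im,None,fx=5,fy=5,interpolation=2))
E
```

```text
time: 5.7
eef_pos: [0.5807, -0.2564, 0.2111]
eef_rot: [-0.108, 0.72, 0.676, 0.114]
contact_force: [-1.7, -0.7, -1.4]
width: 0.0213
gripper_force: 97.9
lip in tub [-0.0154  0.0055  0.1093] yaw 0.043767829116546864 pitch -1.9938908429974393 [-1.7 -0.7 -1.4] 0.02127743118744316 5.7
dpos [-26.6, 0.4, 83.1] dr [-0.1, -0.01, 0.01] | norm 87 0.1
dpos [-29.7, 0.4, 92.6] dr [-0.1, -0.01, 0.01] | norm 97 0.1
[[428.42925618 254.95311654]
 [430.45898499 221.79442655]]
```

View pics/over.png

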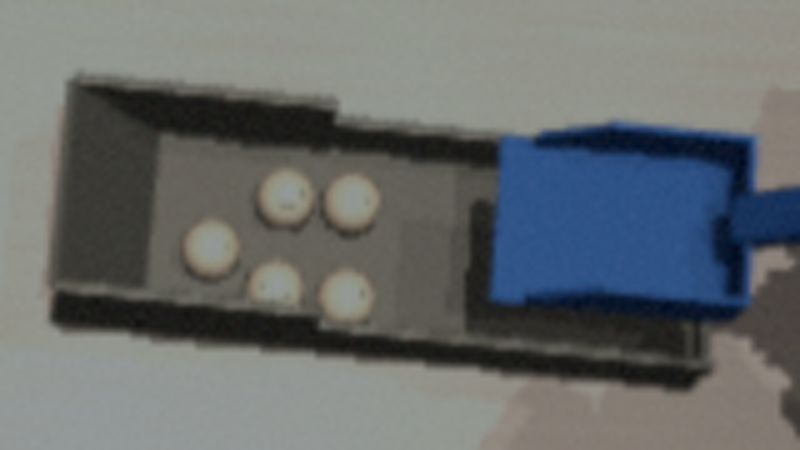

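The scoop hangs over the tub and is aligned with it, lip edge at crop x≈497. All five tablets lie ahead of it. Now I'll lower it gently.

```bash
python3 -m crank '{"delta_pos":[[-6,0.4,19],[-14,0.4,44],[-20,0.4,64],[-25,0.4,78],[-26.6,0.4,83],[-28,0.4,87],[-29,0.4,90],[-30,0.4,92.5],[-30,0.4,92.5]],"dr":[[0,0,0],[0,0,0],[0,0,0],[0,0,0],[0,0,0],[0,0,0],[0,0,0],[0,0,0],[0,0,0]]}'; python3 e.py; python3 - <<'E'
from h import *
lipto(tubpt(.085,.006,.012),TY,-2)
lipto(tubpt(.132,.006,.012),TY,-2)
E
```

```text
time: 6.65
eef_pos: [0.5817, -0.2565, 0.1151]
eef_rot: [-0.107, 0.72, 0.676, 0.114]
contact_force: [0.0, 0.1, -1.3]
width: 0.0209
gripper_force: 98.0
lip in tub [-0.0154  0.0043  0.0132] yaw 0.014990598522942378 pitch -2.0202280196047018 [ 0.   0.1 -1.3] 0.020884993438759256 6.65
dpos [95.1, -1.7, 32.1] dr [0.02, 0.02, 0.02] | norm 100 0.0
dpos [139.8, -1.7, 46.7] dr [0.02, 0.02, 0.02] | norm 147 0.0
```

```bash
python3 -m crank '{"delta_pos":[[-0.4,0,1.2],[-0.8,0,2.4],[-0.8,0,2.4],[-0.8,0,2.4]],"dr":[[0,0,0],[0,0,0],[0,0,0],[0,0,0]]}'; python3 e.py
```

```text
time: 7.05
eef_pos: [0.5819, -0.2566, 0.1129]
eef_rot: [-0.107, 0.72, 0.676, 0.114]
contact_force: [0.2, -3.8, 5.1]
width: 0.0209
gripper_force: 98.7
lip in tub [-0.0156  0.0041  0.0109] yaw 0.0033142455203289956 pitch -2.0331470135143404 [ 0.2 -3.8  5.1] 0.020883364433322036 7.05
```

```bash
python3 -m crank '{"delta_pos":[[6,-0.3,2],[12,-0.6,4],[18,-1,5.9],[24,-1.3,7.8],[29,-1.6,9.4],[34,-1.8,11],[39,-2,12.7],[44,-2,14.3],[49,-2,15.9],[54,-2,17.5]],"dr":[[0,0,0],[0,0,0],[0,0,0],[0,0,0],[0,0,0],[0,0,0],[0,0,0],[0,0,0],[0,0,0],[0,0,0]]}'; python3 e.py;python3 -m crank '{"delta_pos":[[5,0,1.6],[10,0,3.2],[15,0,4.9],[20,0,6.5],[25,0,8.1],[30,0,9.7],[35,0,11.4],[40,0,13],[45,0,14.6],[50,0,16.2]],"dr":[[0,0,0],[0,0,0],[0,0,0],[0,0,0],[0,0,0],[0,0,0],[0,0,0],[0,0,0],[0,0,0],[0,0,0]]}'; python3 e.py
python3 - <<'E'
from plant import arm;import cv2
f=arm.grab_frame("top");cv2.imwrite("pics/s1.png",cv2.resize(f["img"][195:285,330:490],None,fx=4,fy=4,interpolation=2))
E
```

```text
time: 8.05
eef_pos: [0.5834, -0.2001, 0.1129]
eef_rot: [-0.106, 0.72, 0.676, 0.114]
contact_force: [-0.8, -5.6, 6.9]
width: 0.021
gripper_force: 99.0
lip in tub [0.0409 0.006  0.0108] yaw -0.020134944474335725 pitch -2.072887532272396 [-0.8 -5.6  6.9] 0.020956967583147836 8.05
time: 9.05
eef_pos: [0.5868, -0.1476, 0.1129]
eef_rot: [-0.106, 0.72, 0.676, 0.114]
contact_force: [-0.5, -6.0, 6.0]
width: 0.0207
gripper_force: 99.0
lip in tub [0.0935 0.0059 0.0109] yaw -0.0241313314678564 pitch -2.0702531852351544 [-0.5 -6.   6. ] 0.020741081507532802 9.05
```

View pics/s1.png

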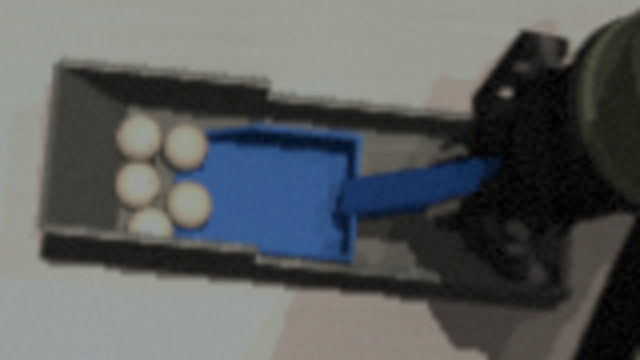

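The five tablets are packed against the far wall: three at crop x≈138, two at x≈187 just at the lip. I'll push on to the wall.

```bash
python3 -m crank '{"delta_pos":[[4,0,1.3],[8,0,2.6],[12,0,3.9],[16,0,5.2],[20,0,6.5],[24,0,7.8],[27,0,8.8],[27,0,8.8]],"dr":[[0,0,0],[0,0,0],[0,0,0],[0,0,0],[0,0,0],[0,0,0],[0,0,0],[0,0,0]]}'; python3 e.py
python3 - <<'E'
from plant import arm;import cv2
f=arm.grab_frame("top");cv2.imwrite("pics/s2.png",cv2.resize(f["img"][195:285,330:440],None,fx=5,fy=5,interpolation=2))
E
```

```text
time: 9.9
eef_pos: [0.5885, -0.121, 0.1132]
eef_rot: [-0.105, 0.721, 0.676, 0.113]
contact_force: [-3.7, -14.4, 11.7]
width: 0.0212
gripper_force: 100.1
lip in tub [0.1198 0.0057 0.0107] yaw -0.08243078319013364 pitch -2.221424273841259 [ -3.7 -14.4  11.7] 0.021249032318290433 9.9
```

View pics/s2.png

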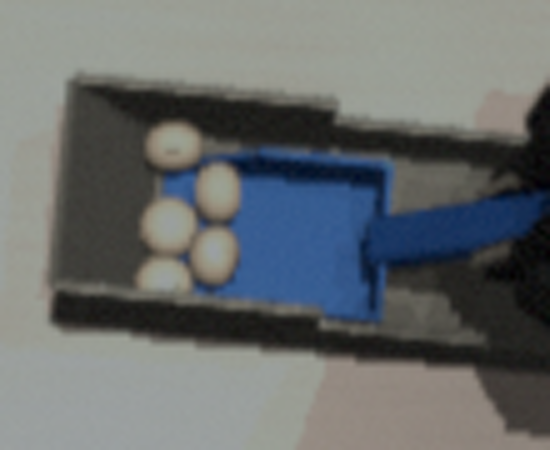

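Four tablets are on the scoop floor at crop (168–217, 190–275). The fifth is tilted at the corner, (172,145). Next I'll tip the mouth up along the sloping far wall.

```bash
python3 - <<'E'
from h import *
for x,z,p in((.125,.018,3),(.131,.027,8),(.137,.037,14),(.142,.048,20),(.142,.06,25),(.135,.10,25),(.12,.16,25)): lipto(tubpt(x,.0045,z),TY,p)
E
```

```text
dpos [-4.9, 1.6, 4.9] dr [0.13, 5.21, -0.04] | norm 7 5.2
dpos [-7.1, 1.6, 9.0] dr [0.13, 10.21, -0.04] | norm 12 10.2
dpos [-9.8, 1.6, 15.4] dr [0.13, 16.21, -0.03] | norm 18 16.2
dpos [-11.6, 1.5, 21.7] dr [0.13, 22.21, -0.02] | norm 25 22.2
dpos [-15.0, 1.5, 23.7] dr [0.13, 27.21, -0.02] | norm 28 27.2
dpos [-9.4, 1.6, -16.5] dr [0.13, 27.21, -0.02] | norm 19 27.2
dpos [-5.4, 1.8, -78.2] dr [0.13, 27.21, -0.02] | norm 78 27.2
```

```bash
python3 -m crank '{"delta_pos":[[-2.5,0.8,2.5],[-4.9,1.6,4.9],[-6,1.6,7],[-7,1.6,9],[-8.5,1.6,12.5],[-10,1.6,15.5],[-11,1.6,19],[-11.6,1.6,21.7],[-13.5,1.6,23],[-15,1.6,23.7]],"dr":[[0,2.6,0],[0,5.2,0],[0,7.7,0],[0,10.2,0],[0,13.2,0],[0,16.2,0],[0,19.2,0],[0,22.2,0],[0,25,0],[0,27.2,0]]}'; python3 e.py
python3 - <<'E'
from h import *
from plant import arm
f=arm.grab_frame("top");cv2.imwrite("pics/s3.png",cv2.resize(f["img"][195:285,330:440],None,fx=5,fy=5,interpolation=2))
for x,z,p in((.135,.10,25),(.12,.16,25)): lipto(tubpt(x,.0045,z),TY,p)
E
```

```text
time: 10.95
eef_pos: [0.5893, -0.1258, 0.0848]
eef_rot: [-0.264, 0.673, 0.632, 0.281]
contact_force: [-0.4, -0.2, -2.0]
width: 0.0208
gripper_force: 97.8
lip in tub [0.1445 0.005  0.0599] yaw 0.0005052054804366435 pitch 25.358939522303157 [-0.4 -0.2 -2. ] 0.020812038236214046 10.95
dpos [24.0, 0.8, -35.4] dr [-0.03, -0.45, -0.11] | norm 43 0.5
dpos [56.3, 0.7, -88.2] dr [-0.03, -0.45, -0.11] | norm 105 0.5
```

View pics/s3.png

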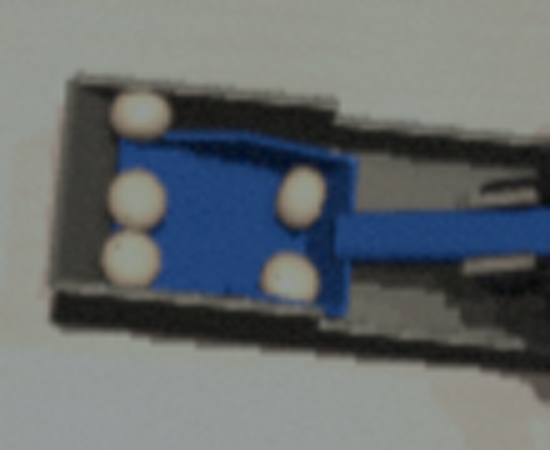

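Two tablets have slid to the back, (300,197) and (290,277). Two are still by the lip at (135,198) and (130,258), and the fifth, (140,112), lies outside the scoop on the wall slope. I'll tip further while still inside the tub.

```bash
python3 - <<'E'
from h import *
for x,z,p in((.148,.068,30),(.152,.075,34)): lipto(tubpt(x,.0045,z),TY,p)
E
```

```text
dpos [-1.3, 0.9, 6.0] dr [-0.02, 4.55, -0.11] | norm 6 4.5
dpos [-2.2, 0.9, 12.4] dr [-0.02, 8.55, -0.11] | norm 13 8.5
```

```bash
python3 -m crank '{"delta_pos":[[-0.7,0.5,3],[-1.3,0.9,6],[-1.8,0.9,9],[-2.2,0.9,12.4],[-2.2,0.9,12.4],[-2.2,0.9,12.4],[-2.2,0.9,12.4]],"dr":[[0,2.2,0],[0,4.5,0],[0,6.5,0],[0,8.5,0],[0,8.5,0],[0,8.5,0],[0,8.5,0]]}'; python3 e.py
cat > tabs.py <<'E'
from h import *
from plant import arm
f=arm.grab_frame("top")
r=(330,195,440,285)
for k in blobs(f,(0,0,110),(40,110,255),r,8):
    m=k.mean((0,1));print("px",m.round(1),"crop5",((m-[330,195])*5).round(),cv2.contourArea(k))
L,y,p=lipnow();y=np.radians(y);w=np.array([-np.sin(y),np.cos(y),0]);print("lip px",proj(f,[L+.036*w,L-.036*w]).round(1).tolist())
E
python3 tabs.py
```

```text
time: 11.7
eef_pos: [0.5912, -0.1186, 0.0755]
eef_rot: [-0.309, 0.65, 0.611, 0.329]
contact_force: [-0.2, -0.3, -1.9]
width: 0.021
gripper_force: 98.0
lip in tub [0.153  0.0036 0.0757] yaw 0.05369285246889888 pitch 33.66220776839771 [-0.2 -0.3 -1.9] 0.020973292155759236 11.7
px [401.3 269.5] crop5 [356. 373.] 301.5
px [361.2 243.2] crop5 [156. 241.] 79.5
px [381.5 240.9] crop5 [257. 230.] 170.0
px [337.6 243.4] crop5 [ 38. 242.] 357.0
px [426.1 206.4] crop5 [480.  57.] 425.5
px [377.4 205.2] crop5 [237.  51.] 404.0
lip px [[347.5, 249.4], [350.5, 217.2]]
```

```bash
cat > tabs.py <<'E'
from h import *
from plant import arm
def find(f,r,vmin=120,rgmin=18,amin=4):
    x0,y0,x1,y1=r;b,g,rr=[c.astype(int) for c in cv2.split(f["img"][y0:y1,x0:x1])]
    m=((rr>vmin)&(rr-b>rgmin)).astype(np.uint8)
    n,_,st,ce=cv2.connectedComponentsWithStats(m)
    return [((ce[i]+[x0,y0]).round(1).tolist(),st[i].tolist()[2:]) for i in range(1,n) if st[i,4]>=amin]
E
python3 - <<'E'
from tabs import *
import pickle
im=cv2.imread("pics/s3.png");print([im[y,x].tolist() for x,y in((140,112),(135,198),(130,258),(300,197),(290,277),(30,200),(250,40),(80,250))])
f=arm.grab_frame("top");pickle.dump(f,open("s4.pkl","wb"))
print(find(f,(338,205,412,258)))
for y in range(212,258,3): print(y,f["img"][y,340:406:3,2].tolist())
E
```

```text
[[153, 153, 148], [146, 153, 148], [145, 153, 147], [139, 152, 147], [145, 152, 148], [141, 150, 148], [141, 150, 148], [53, 59, 60]]
[([355.2, 214.0], [10, 8, 48]), ([380.7, 236.4], [16, 14, 77]), ([366.1, 243.9], [10, 10, 48]), ([382.7, 247.6], [10, 8, 30])]
212 [147, 108, 51, 61, 146, 147, 147, 102, 93, 107, 107, 108, 115, 137, 138, 140, 146, 147, 147, 147, 147, 146]
215 [148, 97, 57, 75, 142, 125, 146, 85, 30, 30, 31, 29, 45, 45, 62, 89, 94, 90, 100, 116, 146, 148]
218 [147, 90, 58, 52, 103, 110, 102, 38, 30, 31, 27, 26, 27, 26, 25, 21, 26, 26, 25, 89, 110, 118]
221 [146, 81, 59, 48, 27, 24, 17, 9, 8, 13, 16, 15, 9, 19, 29, 22, 29, 27, 24, 29, 31, 44]
224 [142, 75, 60, 45, 27, 24, 31, 31, 26, 17, 16, 11, 11, 4, 7, 11, 18, 24, 28, 53, 37, 30]
227 [142, 74, 58, 43, 29, 29, 31, 29, 32, 32, 32, 27, 19, 17, 21, 57, 14, 17, 23, 88, 93, 94]
230 [140, 67, 58, 29, 30, 31, 30, 30, 27, 31, 30, 32, 26, 31, 129, 147, 132, 24, 20, 98, 99, 97]
233 [138, 61, 60, 29, 30, 27, 30, 32, 31, 31, 32, 33, 99, 112, 143, 147, 140, 20, 23, 96, 101, 100]
236 [129, 65, 55, 30, 30, 32, 33, 30, 28, 28, 25, 115, 147, 149, 139, 146, 109, 24, 25, 50, 59, 56]
239 [117, 60, 57, 30, 31, 32, 33, 39, 131, 133, 51, 115, 145, 147, 142, 75, 23, 20, 35, 34, 38, 36]
242 [106, 61, 58, 26, 31, 32, 30, 116, 147, 147, 138, 51, 120, 133, 102, 17, 25, 14, 38, 36, 38, 34]
245 [94, 60, 54, 30, 29, 31, 25, 119, 147, 147, 142, 29, 28, 126, 142, 102, 22, 21, 23, 26, 22, 20]
248 [88, 58, 54, 30, 35, 32, 28, 50, 135, 142, 96, 30, 50, 146, 147, 148, 55, 24, 27, 47, 49, 47]
251 [84, 86, 73, 63, 49, 23, 33, 35, 34, 45, 39, 27, 37, 125, 144, 145, 56, 18, 41, 91, 91, 70]
254 [96, 31, 42, 43, 50, 86, 96, 88, 87, 101, 85, 69, 64, 63, 43, 47, 29, 29, 52, 100, 101, 95]
257 [70, 25, 24, 28, 33, 26, 26, 25, 27, 29, 28, 31, 41, 43, 60, 91, 94, 84, 87, 100, 102, 102]
```

All four are now in the scoop, at px (385,232), (377,237), (366,244) and (384,249). The fifth, (355,214), is perched between the scoop's corner and the tub's side wall. I'll lower a little and draw the scoop back so that it drops back into the tub.

```bash
python3 - <<'E'
from h import *
for x,y,z,p in((.150,.006,.070,32),(.146,.0065,.062,28),(.11,.0065,.062,28),(.07,.006,.065,28)): lipto(tubpt(x,y,z),TY,p)
E
```

```text
dpos [-2.4, -2.5, -2.0] dr [0.02, -1.66, 0.07] | norm 4 1.7
dpos [-1.1, -3.0, -7.3] dr [0.02, -5.66, 0.07] | norm 8 5.7
dpos [-22.5, -3.0, -36.3] dr [0.02, -5.66, 0.07] | norm 43 5.7
dpos [-43.8, -2.5, -70.3] dr [0.02, -5.66, 0.07] | norm 83 5.7
```

```bash
python3 -m crank '{"delta_pos":[[-1.2,-1.2,-1],[-2.4,-2.5,-2],[-1.8,-3,-4.5],[-1.1,-3,-7.3],[-3.5,-3,-10],[-7,-3,-15],[-11,-3,-21],[-15,-3,-26],[-19,-3,-31],[-22.5,-3,-36.3]],"dr":[[0,-0.8,0],[0,-1.7,0],[0,-3.7,0],[0,-5.7,0],[0,-5.7,0],[0,-5.7,0],[0,-5.7,0],[0,-5.7,0],[0,-5.7,0],[0,-5.7,0]]}'; python3 e.py
python3 - <<'E'
from tabs import *
f=arm.grab_frame("top");print(find(f,(338,205,425,258)))
L,y,p=lipnow();y=np.radians(y);w=np.array([-np.sin(y),np.cos(y),0]);print("lip px",proj(f,[L+.036*w,L-.036*w]).round(1).tolist())
E
```

```text
time: 12.8
eef_pos: [0.5851, -0.1617, 0.0782]
eef_rot: [-0.278, 0.666, 0.625, 0.296]
contact_force: [0.3, 0.3, -1.4]
width: 0.0207
gripper_force: 97.9
lip in tub [0.1092 0.0069 0.0612] yaw -0.002161584187874155 pitch 27.99874613994426 [ 0.3  0.3 -1.4] 0.020733008979277687 12.8
[([374.3, 219.3], [10, 8, 39]), ([401.6, 239.2], [16, 16, 82]), ([397.7, 250.5], [20, 11, 63])]
lip px [[367.6, 254.3], [370.4, 222.4]]
```

```bash
python3 - <<'E'
from h import *
for x,y,z,p in((.109,.006,.050,20),(.109,-.0065,.050,20)): lipto(tubpt(x,y,z),TY,p)
E
```

```text
dpos [12.5, 1.0, -5.3] dr [0.03, -7.95, -0.04] | norm 14 8.0
dpos [12.5, 13.5, -5.3] dr [0.03, -7.95, -0.04] | norm 19 8.0
```

```bash
cat > look.py <<'E'
from tabs import *
import e
f=arm.grab_frame("top");g=arm.grab_frame("scene")
print(find(f,(338,205,425,258)));print("scene",find(g,(230,250,325,320)))
L,y,p=lipnow();y=np.radians(y);w=np.array([-np.sin(y),np.cos(y),0]);c=[L+.036*w,L-.036*w];print("lip px",proj(f,c).round(1).tolist(),proj(g,c).round(1).tolist())
E
python3 -m crank '{"delta_pos":[[4,1,-1.8],[8,1,-3.6],[12.5,1,-5.3],[12.5,1,-5.3]],"dr":[[0,-2.7,0],[0,-5.4,0],[0,-8,0],[0,-8,0]]}'; python3 look.py
python3 -m crank '{"delta_pos":[[0,2.5,0],[0,5,0],[0,7.5,0],[0,10,0],[0,12.5,0],[0,12.5,0],[0,12.5,0]],"dr":[[0,0,0],[0,0,0],[0,0,0],[0,0,0],[0,0,0],[0,0,0],[0,0,0]]}'; python3 look.py
```

```text
time: 13.25
eef_pos: [0.587, -0.1558, 0.0926]
eef_rot: [-0.233, 0.684, 0.644, 0.249]
contact_force: [-0.8, -0.2, -2.2]
width: 0.0206
gripper_force: 98.1
lip in tub [0.1117 0.0056 0.0514] yaw 0.16241323183173506 pitch 19.93120810402937 [-0.8 -0.2 -2.2] 0.020638578481300136 13.25
[([371.6, 220.0], [11, 8, 41]), ([401.5, 238.7], [16, 15, 78]), ([387.9, 249.4], [4, 8, 14]), ([394.7, 249.2], [5, 8, 13]), ([403.0, 250.9], [11, 8, 31])]
scene [([254.6, 260.6], [58, 29, 800]), ([308.3, 252.3], [19, 7, 72]), ([320.7, 260.2], [11, 17, 97]), ([293.8, 255.9], [9, 5, 15]), ([240.6, 279.1], [6, 4, 7]), ([234.1, 282.5], [11, 5, 33]), ([269.5, 287.7], [19, 15, 121]), ([304.3, 281.5], [4, 4, 14]), ([298.3, 284.1], [4, 3, 9]), ([309.2, 313.7], [39, 17, 309]), ([323.2, 302.5], [3, 2, 4]), ([282.3, 318.2], [5, 3, 9])]
lip px [[366.1, 254.8], [368.8, 223.1]] [[289.6, 269.5], [302.2, 286.6]]
time: 14.05
eef_pos: [0.5989, -0.1574, 0.0912]
eef_rot: [-0.234, 0.685, 0.643, 0.249]
contact_force: [-0.0, 0.1, -1.9]
width: 0.0209
gripper_force: 98.0
lip in tub [ 0.1108 -0.0066  0.0503] yaw 0.029066322149645885 pitch 19.992503327802186 [-0.   0.1 -1.9] 0.0208575383753519 14.05
[([390.7, 228.5], [10, 10, 42]), ([402.6, 233.4], [16, 15, 86]), ([388.4, 243.9], [5, 7, 14]), ([395.8, 244.8], [5, 8, 14]), ([403.5, 245.7], [10, 8, 31])]
scene [([254.6, 260.3], [59, 26, 821]), ([306.0, 252.8], [30, 8, 88]), ([320.5, 260.0], [11, 18, 89]), ([234.1, 282.6], [11, 10, 49]), ([271.4, 291.2], [20, 15, 127]), ([279.5, 291.0], [2, 3, 4]), ([308.8, 313.1], [39, 19, 280]), ([281.7, 318.0], [5, 3, 6]), ([321.6, 318.2], [8, 4, 17])]
lip px [[366.5, 249.2], [369.2, 217.7]] [[291.8, 272.4], [304.5, 289.7]]
```

The fifth tablet slid into the scoop and now sits at px (391,228). I'll centre, tip up and lift.

```bash
python3 - <<'E'
from h import *
for x,y,z,p in((.109,-.001,.053,20),(.105,0,.075,27),(.10,0,.12,27),(.095,0,.2,27)): lipto(tubpt(x,y,z),TY,p)
E
```

```text
dpos [0.3, -5.6, -3.2] dr [-0.0, 0.02, 0.02] | norm 6 0.0
dpos [-4.5, -6.6, -8.6] dr [-0.0, 7.02, 0.02] | norm 12 7.0
dpos [20.5, -6.6, -46.3] dr [-0.0, 7.02, 0.02] | norm 51 7.0
dpos [68.1, -6.6, -110.8] dr [-0.0, 7.02, 0.02] | norm 130 7.0
```

```bash
python3 -m crank '{"delta_pos":[[0,-3,-2],[0,-5.6,-3],[-2,-6.6,-6],[-4.5,-6.6,-8.6],[2,-6.6,-19],[11,-6.6,-33],[20,-6.6,-46],[36,-6.6,-68],[52,-6.6,-90],[68,-6.6,-111]],"dr":[[0,0,0],[0,0,0],[0,3.5,0],[0,7,0],[0,7,0],[0,7,0],[0,7,0],[0,7,0],[0,7,0],[0,7,0]]}'; python3 e.py
python3 - <<'E'
from h import *
from plant import arm
f=arm.grab_frame("top");g=arm.grab_frame("scene")
a=cv2.resize(f["img"][190:280,330:450],None,fx=3.3,fy=3.3,interpolation=2);b=cv2.resize(g["img"][210:300,230:350],None,fx=3.3,fy=3.3,interpolation=2)
cv2.imwrite("pics/lift.png",np.hstack([a,b]))
E
```

```text
time: 15.15
eef_pos: [0.5913, -0.1758, 0.2232]
eef_rot: [-0.272, 0.668, 0.629, 0.29]
contact_force: [-0.0, -0.6, -2.1]
width: 0.0207
gripper_force: 98.2
lip in tub [ 0.0952 -0.      0.2028] yaw 0.11879296393884431 pitch 26.880460749202975 [-0.  -0.6 -2.1] 0.020706960096733618 15.15
```

View pics/lift.png

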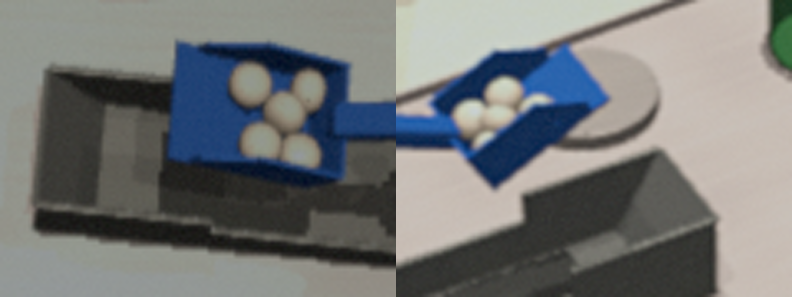

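All five tablets ride in the raised scoop and the tub is empty. Now I'll refine the jar's position and plan the pour.

```bash
cat > pour.py <<'E'
from h import *
J=np.array([.4366,.321]);PY=np.radians(112)
h=np.array([np.cos(PY),np.sin(PY),0])
def L(back,z): return np.r_[J,0]-back*h+[0,0,z]
E
python3 - <<'E'
from pour import *
import pickle
f=pickle.load(open("f0.pkl","rb"))["top"]
k=max(blobs(f,(45,60,30),(85,255,255),(180,265,260,345),200),key=cv2.contourArea)
M=cv2.Rodrigues(f["rvec"])[0];c=-M.T@np.ravel(f["tvec"])
P=ray(f,k[:,0],.094)[:,:2];J=np.array([.4366,.321])
for _ in range(4):
    u=J-c[:2];u/=np.linalg.norm(u);S=P[(P-J)@u>0.01]
    s=np.linalg.lstsq(np.c_[2*S,np.ones(len(S))],(S**2).sum(1),rcond=None)[0];J=s[:2];r=np.sqrt(s[2]+J@J)
print("far-side rim",J,r,len(S),"canister/other px ok")
E
python3 - <<'E'
from pour import *
A=lipto(L(.03,.22),PY,20); B=lipto(L(.03,.22),PY,20,A)
E
```

```text
far-side rim [0.43887048 0.32487298] 0.05958633982022832 74 canister/other px ok
dpos [233.3, -99.6, 200.9] dr [17.83, -6.6, -18.33] | norm 324 26.4
dpos [0.0, 0.0, 0.0] dr [0.0, 0.0, 0.0] | norm 0 0.0
```

```bash
sed -i 's/J=np.array(\[.4366,.321\])/J=np.array([.4385,.3245])/' pour.py; python3 -m crank '{"delta_pos":[[15,-6,13],[40,-17,35],[65,-28,57],[90,-39,78],[115,-50,100],[140,-61,121],[165,-71,142],[190,-81,163],[212,-91,183],[233,-99,200]],"dr":[[1,0,-1],[3,-1,-3],[5,-2,-5],[7,-2.6,-7],[9,-3.3,-9],[11,-4,-11],[13,-5,-13],[15,-5.5,-15],[16.5,-6.2,-17],[18,-6.6,-18.3]]}';python3 -m crank '{"delta_pos":[[0,0,0],[0,0,0],[0,0,0]],"dr":[[0,0,0],[0,0,0],[0,0,0]]}' >/dev/null
python3 - <<'E'
from pour import *
print(lipnow(),cur()[2]["q"].round(2))
A=lipto(L(.032,.16),PY,0)
B=lipto(L(.032,.125),PY,-12)
for p,z in((-20,0),(-30,0),(-40,0),(-48,0),(-55,0)): lipto(L(.032,.113),PY,p,B)
from tabs import *
f=arm.grab_frame("top");print(find(f,(200,250,330,345)),proj(f,[lipnow()[0]]))
E
```

```text
time: 16.25
eef_pos: [0.5104, 0.1366, 0.255]
eef_rot: [-0.287, 0.524, 0.779, 0.19]
contact_force: [0.6, 0.7, -2.6]
width: 0.0211
gripper_force: 98.0
(array([0.44755692, 0.29147022, 0.21803638]), np.float64(111.87114976062091), np.float64(20.296812907870915)) [ 0.15  0.81 -0.27  1.53 -0.52  1.12  0.61]
dpos [18.3, 3.7, 17.2] dr [-0.32, -20.3, -0.18] | norm 25 20.3
dpos [31.3, 3.8, 36.7] dr [-0.34, -32.3, -0.15] | norm 48 32.3
dpos [18.5, -0.0, -1.6] dr [0.0, -8.0, 0.0] | norm 19 8.0
dpos [46.0, -0.0, -14.3] dr [0.0, -18.0, 0.0] | norm 48 18.0
dpos [75.3, -0.0, -22.0] dr [0.0, -28.0, 0.0] | norm 78 28.0
dpos [99.5, -0.0, -24.4] dr [0.0, -36.0, 0.0] | norm 102 36.0
dpos [120.7, -0.0, -23.7] dr [0.0, -43.0, -0.0] | norm 123 43.0
[([261.9, 273.8], [17, 21, 145]), ([245.3, 274.3], [13, 13, 75]), ([293.0, 274.5], [3, 2, 4]), ([269.5, 287.1], [13, 12, 65]), ([256.0, 291.0], [13, 12, 61]), ([318.3, 312.9], [25, 17, 189]), ([327.8, 305.5], [3, 2, 4]), ([306.8, 322.8], [3, 2, 4])] [[223.67905306 291.47742991]]
```

Go to the pre-pour pose, then tip in small steps.

```bash
python3 -m crank '{"delta_pos":[[4,1,4],[8,1.5,8],[13,2.5,12],[18,3.7,17],[22,3.7,23],[27,3.8,30],[31,3.8,36.7],[31,3.8,36.7],[31,3.8,36.7]],"dr":[[0,-5,0],[0,-10,0],[0,-15,0],[0,-20.3,0],[0,-24,0],[0,-28,0],[0,-32.3,0],[0,-32.3,0],[0,-32.3,0]]}'
python3 - <<'E'
from pour import *
print(lipnow())
for p in(-20,-25,-30,-35,-40,-48,-55): lipto(L(.032,.112),PY,p)
E
```

```text
time: 17.5
eef_pos: [0.497, 0.1797, 0.246]
eef_rot: [-0.06, 0.558, 0.827, 0.037]
contact_force: [0.5, -0.8, -2.6]
width: 0.0209
gripper_force: 97.9
(array([0.44941292, 0.29495147, 0.12488224]), np.float64(112.14516280952715), np.float64(-11.903885822879467))
dpos [18.1, -0.0, -0.9] dr [-0.39, -8.1, 0.04] | norm 18 8.1
dpos [31.6, -0.1, -7.9] dr [-0.39, -13.1, 0.05] | norm 33 13.1
dpos [45.6, -0.1, -13.6] dr [-0.39, -18.1, 0.07] | norm 48 18.1
dpos [60.1, -0.1, -18.0] dr [-0.39, -23.1, 0.09] | norm 63 23.1
dpos [75.0, -0.1, -21.2] dr [-0.39, -28.1, 0.1] | norm 78 28.1
dpos [99.1, -0.2, -23.6] dr [-0.38, -36.1, 0.13] | norm 102 36.1
dpos [120.3, -0.2, -22.9] dr [-0.37, -43.1, 0.16] | norm 122 43.1
```

```bash
python3 -m crank '{"delta_pos":[[9,0,0],[18,0,-1],[25,0,-4.5],[31.6,0,-8],[38.5,0,-11],[45.6,0,-13.6],[53,0,-16],[60,0,-18],[67.5,0,-19.8],[75,0,-21.2]],"dr":[[0,-4,0],[0,-8.1,0],[0,-10.6,0],[0,-13.1,0],[0,-15.6,0],[0,-18.1,0],[0,-20.6,0],[0,-23.1,0],[0,-25.6,0],[0,-28.1,0]]}'
cat > pl.py <<'E'
from pour import *
from tabs import *
print(lipnow());f=arm.grab_frame("top")
print(find(f,(185,230,330,345)),proj(f,[lipnow()[0]]))
for p in(-40,-44,-48,-52,-56,-62): lipto(L(.032,.112),PY,p)
E
python3 pl.py
```

```text
time: 18.5
eef_pos: [0.4709, 0.245, 0.2776]
eef_rot: [0.143, 0.551, 0.816, -0.101]
contact_force: [-0.2, -0.7, -1.5]
width: 0.0209
gripper_force: 98.3
(array([0.4501705 , 0.29348799, 0.11187023]), np.float64(112.25910724531555), np.float64(-40.09020470376351))
[([206.4, 301.6], [9, 7, 34])] [[230.74394991 297.51758503]]
dpos [-1.6, -0.3, 0.1] dr [-0.39, 0.18, 0.25] | norm 2 0.5
dpos [8.2, -0.3, -7.0] dr [-0.38, -3.82, 0.26] | norm 11 3.8
dpos [18.5, -0.3, -13.4] dr [-0.37, -7.82, 0.28] | norm 23 7.8
dpos [29.2, -0.3, -19.1] dr [-0.36, -11.82, 0.29] | norm 35 11.8
dpos [40.3, -0.3, -24.0] dr [-0.35, -15.82, 0.3] | norm 47 15.8
dpos [57.5, -0.3, -29.9] dr [-0.33, -21.82, 0.32] | norm 65 21.8
```

```bash
python3 -m crank '{"delta_pos":[[8,0,-7],[18,0,-13],[29,0,-19],[40,0,-24],[57,0,-30],[57,0,-30],[57,0,-30],[57,0,-30]],"dr":[[0,-4,0],[0,-8,0],[0,-12,0],[0,-16,0],[0,-22,0],[0,-22,0],[0,-22,0],[0,-22,0]]}'
python3 pl.py; python3 - <<'E'
from pour import *
A=lipto(L(.05,.20),PY,-30); lipto(L(.18,.25),PY,0)
E
```

```text
time: 19.35
eef_pos: [0.4473, 0.3038, 0.2863]
eef_rot: [0.295, 0.522, 0.774, -0.203]
contact_force: [1.4, -0.3, -0.5]
width: 0.0207
gripper_force: 98.3
(array([0.45098955, 0.29148414, 0.11291862]), np.float64(112.65349167047759), np.float64(-61.96374262982884))
[] [[232.52451146 296.5701236 ]]
dpos [-40.6, -0.3, 48.4] dr [-0.36, 21.96, 0.13] | norm 63 22.0
dpos [-34.1, -0.3, 38.2] dr [-0.36, 17.96, 0.14] | norm 51 18.0
dpos [-26.9, -0.3, 28.4] dr [-0.35, 13.96, 0.15] | norm 39 14.0
dpos [-19.1, -0.4, 19.2] dr [-0.34, 9.96, 0.16] | norm 27 10.0
dpos [-10.6, -0.4, 10.5] dr [-0.34, 5.96, 0.18] | norm 15 6.0
dpos [3.2, -0.4, -1.4] dr [-0.33, -0.04, 0.19] | norm 3 0.4
dpos [-125.8, -0.7, 22.4] dr [-0.37, 31.96, 0.1] | norm 128 32.0
dpos [-264.2, -0.4, 161.8] dr [-0.4, 61.96, -0.0] | norm 310 62.0
```

```bash
python3 -m crank '{"delta_pos":[[-31,0,6],[-63,0,12],[-94,0,17],[-126,0,22],[-160,0,57],[-195,0,92],[-230,0,127],[-264,0,162],[-264,0,162],[-264,0,162]],"dr":[[0,8,0],[0,16,0],[0,24,0],[0,32,0],[0,39.5,0],[0,47,0],[0,54.5,0],[0,62,0],[0,62,0],[0,62,0]]}'
python3 - <<'E'
from h import *
from plant import arm
print(lipnow());f=arm.grab_frame("top");g=arm.grab_frame("scene")
a=cv2.resize(f["img"][255:355,175:295],None,fx=3.3,fy=3.3,interpolation=2);b=cv2.resize(g["img"][170:270,320:440],None,fx=3.3,fy=3.3,interpolation=2)
cv2.imwrite("pics/jar.png",np.hstack([a,b]))
E
```

```text
time: 20.4
eef_pos: [0.5616, 0.0194, 0.3431]
eef_rot: [-0.146, 0.552, 0.815, 0.096]
contact_force: [1.5, 0.6, -1.1]
width: 0.0209
gripper_force: 98.3
(array([0.50637961, 0.15597799, 0.25070718]), np.float64(111.87069158102521), np.float64(0.1771217256318997))
```

View pics/jar.png

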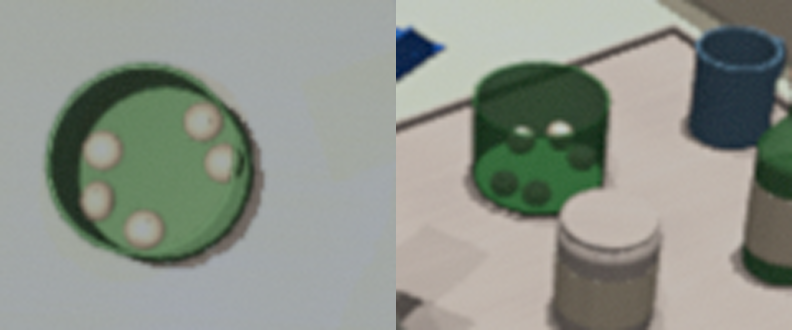

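All five tablets lie in the jar. Next, return the scoop to its original spot.

```bash
python3 - <<'E'
from h import *
lipto([.417,-.1855,.12],SY,0)
E
```

```text
dpos [-304.4, -242.7, 28.8] dr [-5.13, 0.13, 12.87] | norm 390 13.9
```

```bash
python3 -m crank '{"delta_pos":[[-30,-24,3],[-64,-51,6],[-98,-78,9],[-132,-105,12],[-166,-132,15],[-200,-160,18],[-234,-187,21],[-265,-211,24],[-290,-231,27],[-304,-243,29]],"dr":[[-0.5,0,1],[-1,0,2.5],[-1.5,0,4],[-2,0,5.5],[-2.7,0,7],[-3.3,0,8.5],[-4,0,10],[-4.5,0,11.3],[-5,0,12.5],[-5.1,0.1,12.9]]}'>/dev/null;python3 -m crank '{"delta_pos":[[0,0,0],[0,0,0],[0,0,0]],"dr":[[0,0,0],[0,0,0],[0,0,0]]}' 
python3 - <<'E'
from h import *
print(lipnow());lipto([.417,-.1855,.012],SY,0);lipto([.417,-.1855,.0035],SY,0)
E
```

```text
time: 21.8
eef_pos: [0.4396, -0.3232, 0.2138]
eef_rot: [-0.131, 0.644, 0.745, 0.114]
contact_force: [0.2, 0.3, -0.8]
width: 0.0207
gripper_force: 98.3
(array([ 0.41854013, -0.17770836,  0.12102909]), np.float64(98.2861692809596), np.float64(0.008138239691178033))
dpos [-44.3, -4.4, 99.9] dr [-0.16, -0.01, 0.67] | norm 109 0.7
dpos [-47.2, -4.4, 107.9] dr [-0.16, -0.01, 0.67] | norm 118 0.7
```

```bash
python3 -m crank '{"delta_pos":[[-13,-2,25],[-25,-4,55],[-35,-4.4,78],[-41,-4.4,92],[-44,-4.4,100],[-46,-4.4,104],[-47,-4.4,107],[-47,-4.4,108],[-47,-4.4,108],[-47,-4.4,108]],"dr":[[0,0,0.3],[0,0,0.7],[0,0,0.7],[0,0,0.7],[0,0,0.7],[0,0,0.7],[0,0,0.7],[0,0,0.7],[0,0,0.7],[0,0,0.7]]}'; python3 -c "
from h import *
print(lipnow())"
```

```text
time: 22.8
eef_pos: [0.436, -0.3324, 0.0967]
eef_rot: [-0.131, 0.649, 0.741, 0.113]
contact_force: [-0.3, -3.1, 3.6]
width: 0.0211
gripper_force: 99.4
(array([ 0.41649673, -0.18681202,  0.0037344 ]), np.float64(97.53317287800417), np.float64(-0.0753564235807257))
```

```bash
python3 -m crank '{"delta_pos":[[0,0,0],[0,0,0],[0,0,0],[0,0,0],[0,0,0],[0,0,0],[0,0,0],[0,0,0]],"dr":[[0,0,0],[0,0,0],[0,0,0],[0,0,0],[0,0,0],[0,0,0],[0,0,0],[0,0,0]]}' 1 20
python3 -m crank '{"delta_pos":[[0,0,-8],[0,0,-25],[0,0,-50],[0,0,-75],[0,0,-100],[0,0,-125],[0,0,-140],[0,0,-140],[0,0,-140],[0,0,-140]],"dr":[[0,0,0],[0,0,0],[0,0,0],[0,0,0],[0,0,0],[0,0,0],[0,0,0],[0,0,0],[0,0,0],[0,0,0]]}'
python3 - <<'E'
from tabs import *
f=arm.grab_frame("top")
for k in blobs(f,(100,120,40),(130,255,255),(400,270,600,380),60): print(cv2.approxPolyDP(k,2.5,True)[:,0].tolist())
print(find(f,(188,270,258,340)))
s=cur()[2];print(s["width"],s["qvel"].round(3))
E
```

```text
time: 23.6
eef_pos: [0.4356, -0.3319, 0.0956]
eef_rot: [-0.132, 0.649, 0.74, 0.113]
contact_force: [-1.0, -0.6, -0.2]
width: 0.0852
gripper_force: 0.0
time: 24.6
eef_pos: [0.4423, -0.3789, 0.2266]
eef_rot: [-0.133, 0.649, 0.74, 0.113]
contact_force: [0.6, -0.2, 1.0]
width: 0.0853
gripper_force: 0.0
[[549, 310], [499, 315], [497, 305], [452, 311], [455, 340], [503, 336], [501, 328], [504, 324], [549, 318]]
[([235.8, 291.3], [10, 10, 43]), ([206.4, 300.5], [10, 11, 33]), ([240.5, 303.5], [8, 10, 26]), ([204.2, 315.1], [8, 10, 32]), ([218.4, 323.1], [11, 10, 34])]
0.08543341333919253 [ 0.     0.    -0.001 -0.005  0.001  0.004 -0.   ]
```

The scoop's outline matches its original flat pose, and the five tablets sit at rest in the jar. Handing in.

```bash
python3 -c "
from plant import arm
print(arm.close_job())"
```

```text
the job is handed in; nothing more can be done
None
```

Job handed in, with no verdict returned: all five tablets are in the jar, and the scoop is released and lying flat, right way up, on the tray floor at its original spot, per my last camera check.

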